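# Take the reverse-threaded spinner and blade off a fan for cleaning

### The arm

A 6-joint arm with a two-finger parallel gripper is mounted at the origin on the work surface. World frame = base frame: x ahead of the robot, y to its left, z up, the work surface at z = 0. Lengths are in m, angles in degrees, forces in N, time in s.
With the tool pointing down it reaches from about 0.4 to 0.825 m from the base axis. Payload 7 kg.
Tool frame: the origin (TCP) lies at the very end of the fingers, on their centre line; the grasp point (between the pads) lies 19 mm behind it (ctrl.pinch_z is the distance from the TCP to the grasp point, in m); z points along the fingers, x is the direction in which the jaws open and shut, and the axes are right-handed (so a half turn about z gives the same grasp; the last joint's range is limited). The gripper opens to 88 mm and grips with 3 to 60 N. Pads are 19 mm wide; open, the fingers measure 130 mm over their backs; the gripper's body (78 mm by 193 mm) begins 47 mm behind the grasp point.
Start: joints at [80.105, 20.546, 0.682, 0, -70.136, -16.507], TCP at [0.3, 0.605, 0.191] pointing down, gripper open.
Joint ranges: [-176.03, 176.03], [-82.01, 121.73], [-58.28, 71.71], [-173.87, 95.51], [-174.79, -0.11], [-173.66, 173.66]. Speed limits (degrees/s): [136.94, 136.94, 172.46, 180, 180, 180].

### API

Orientations are given as [roll, pitch, yaw] about the fixed x, y, z axes, in that order (R = Rz(yaw) Ry(pitch) Rx(roll)).
In Python, from plant import ctrl gives the robot as it stands.
- The arm moves only by the tool carry_out, never from a script. Its argument "increments" is a list of rows, each a list of 7 numbers: the turn, a rotation vector about the world's x, y, z in degrees, then the shift along the world's x, y, z in mm, then the closure, from 0 (fully open) to 1 (shut). In form: [[ax, ay, az, dx, dy, dz, grip], ...]. A call has 1 to 20 rows; each row is the pose to reach, as a shift and turn from the pose commanded when the call began; what a row does not reach only later rows make up. A row lasts 1/8 s, in which the tool goes at most 62.5 mm and 10.7 degrees, less where a joint would pass 70% of its speed; a pose out of reach is approached as far as the arm can. A call with a gripper value outside its range is refused whole. The fingers move at their own pace and stop on an object; the grip force is fixed at half the most. Time passes only in rows, so rows that repeat a pose let the fingers close. It gives the time, the measured TCP pose, the force and the opening at its end, in the units of the state.
- ctrl.get_obs(): the state, without advancing time (a new reading comes with each control period).
- ctrl.snapshot(name): name is "side" or "top"; returns a dict with "pixels" (420x560x3 uint8, blue, green, red), "intrinsics" (3x3 intrinsics, pixels), "rvec" (rotation vector, rad) and "tvec" (3), from world to camera coordinates, as OpenCV has them. Camera axes: x right, y down, z forward; pixel columns grow to the right and rows downward; lengths in m; the calibration is good to about 2 mm. A picture is of the moment at which its call begins. There is no depth.
- ctrl.close_job(): hands the job in, once; it reports no verdict.
Trained networks look in a picture, given as the dict that the camera call returned (one of the last four; its "shot" number tells which), for a name from the list of things; names that differ only in an ending like _2 or _b are one class to them, and where a whole thing is asked for, a point or a joint stands for the part that bears it (a point fixed in the world has none). Each returns a list of dicts, best first, with "confidence" (0 to 1); they miss things now and then, are a little off and sometimes report something else, mostly with a low value. They report only what shows in the picture. A call takes as long as a camera call. They do not tell look-alikes from the thing itself.
- ctrl.search_frame(picture, label): "centre" ([x, y, z] in m, in world coordinates, good to about 4 mm: the middle of the surface that is visible of it).
- ctrl.outline_of(picture, label): "pixels" (420x560 bool, what is visible of it).
The state is a dict: "clock": time; "joint_pos": joint angles; "qvel": joint speeds; "tau": joint torques, N m; "tool_pos": TCP position; "orientation": TCP orientation; "force": force on the tool from outside, world axes, zero at the start; "moment": the same for the moment, N m; "opening": finger opening in m.
Only numpy, scipy, OpenCV 4.12 (cv2) and the standard library are available. Lean on these libraries where they do the work, as an engineer would, in place of code of your own. Each camera call takes 0.05 s, during which the arm holds its last target. There are 200 camera calls.

### The job

Strip the face-up fan for cleaning: unscrew the red spinner that holds the blade (its thread is left-handed, so it loosens clockwise as seen from above), lift it off and put it in the copper bowl. Then lift the blade straight up off the shaft by its hub, lower it right way up into the middle of the round brass tray without dropping it, and let go. Leave the two wine glasses standing where they are.

Things in the scene. Friction and masses are not known exactly. Their poses are not given: they have to be found in the camera images.
- spinner_mid (a point): Red plastic spinner nut, an oblong block 66 mm long (its x), 36 mm wide between two flat sides (its y, the faces to grip), 36 mm high, 70 g, white line along x on top. Point: its centre, 18 mm above its underside; z up. Starts screwed down on the blade's hub. Inside: a bore 31 mm deep, open below, with two lugs that run in the shaft's thread. Stays where it is left between turns.
- shaft_tip (a point): Tip of the fan's fixed upright shaft (27 mm across), 148.5 mm above the counter, 73.5 mm above the hub's seat. Coarse left-hand thread: turned CLOCKWISE from above the spinner has 8 degrees of play, then climbs 26 mm per turn and is free after about 150 degrees; easy to turn, 2 mm of vertical play. It clears the tip when 26 mm above its start. Anticlockwise jams it; a straight pull is held.
- hub_mid (a point): Fan blade, 120 g: five blue blades, 160 mm across, round a grey hub tube 44 mm outside, 31 mm bore, 48 mm high. Point: on the hub's axis half-way up, 24 mm above its underside; z up. Blades fill only the lowest 17 mm; above them the bare hub can be pinched across its 44 mm from any side. Sits loosely on the shaft under the spinner; must be raised 75 mm to come off.
- fan: White fan, fixed, face-up, front grille off. Origin on the shaft's axis at counter height. Open bowl-shaped housing round the blade, 196 mm across, rim 102 mm above the counter; two side arms reach 115 mm from the axis (along its y).
- tray_floor (a point): Round brass tray, 252 mm outside diameter, rim 16 mm high, flat floor 236 mm across and 5 mm thick. The point is the centre of its floor's top face. Heavy and loose.
- bowl_floor (a point): Round copper bowl, 120 mm outside diameter at the rim, 45 mm high, 4 mm wall, flat inner floor about 80 mm across. The point is the centre of its inner floor, 5 mm above the counter. Loose, 0.5 kg.
- glass_a: Wine glass, bowl 76 mm across, 175 mm high, origin under its foot. Leave alone.
- glass_b: Wine glass like the other. Leave alone.
Mind the look-alikes: they are no part of the job. What is meant by the part that bears spinner_mid is not green or turquoise, and is the smaller of those in its own colour.

How it is judged (in metres and radians):
On the way, in this order (a step that is already met when the one before it is completed fails the run):
1. the spinner is unscrewed and lifted clear of the shaft (z of spinner_mid in the frame of shaft_tip above 0.022 m), for 0.1 s.
2. the spinner lies in the copper bowl, let go (horizontal distance between spinner_mid and bowl_floor below 0.045 m and z of spinner_mid in the frame of bowl_floor below 0.05 m and contact force between spinner and the fingers below 0.1 N and linear speed of spinner below 0.05 m/s), for 0.2 s.
3. the blade, still held, is lowered to the floor of the brass tray (within 8 mm) (horizontal distance between hub_mid and tray_floor below 0.03 m and z of hub_mid in the frame of tray_floor below 0.032 m and angle between hub_mid's own z axis and vertical below 0.12 rad and contact force between blade and the fingers above 0.5 N), for 0.05 s.
At the end, for the whole second after the job is handed in: The spinner lies at rest in the copper bowl (its centre within 45 mm of the bowl's axis and less than 50 mm above the bowl's floor); the blade lies at rest, hub up and flat (within 0.12 rad) on the tray's floor, its axis within 30 mm of the tray's centre; both are released (horizontal distance between spinner_mid and bowl_floor below 0.045 m and z of spinner_mid in the frame of bowl_floor below 0.05 m and contact force between each of spinner, blade and the fingers below 0.1 N and horizontal distance between hub_mid and tray_floor below 0.03 m and z of hub_mid in the frame of tray_floor below 0.032 m and angle between hub_mid's own z axis and vertical below 0.12 rad and linear speed of each of spinner, blade below 0.02 m/s); the robot touches nothing.
It fails at once if the first wine glass is knocked over or pushed more than 30 mm (angle between glass_a's own z axis and vertical above 0.4 rad or distance of glass_a from where it was at the start of the episode above 0.03 m).
It fails at once if the second wine glass is knocked over or pushed more than 30 mm (angle between glass_b's own z axis and vertical above 0.4 rad or distance of glass_b from where it was at the start of the episode above 0.03 m).
It also fails if it takes over 72 s, if anything falls off the work surface, if the arm or the gripper's body presses on something with over 40 N, if the wrist force passes 120 N, or if a joint passes its speed limit or range.

## Working session

There is one attempt and no reset: what is moved stays moved. The work goes in short steps, Python scripts to look and compute and a tool call to move; the robot and the scene stay as the last step left them, time stands still between calls to the robot, and variables do not carry over. Pictures are saved under pics/ and viewed, about 8 in all and at most 12, crops included, and the job is handed in when it is done.

Besides the shell and the picture viewer there is one more tool, called after ">>>" as a command line: name --pt "numbers of a row" for each row, then --argument value for the rest. carry_out: Moves the arm, as the interface text tells. Its arguments: {"type":"object","properties":{"increments":{"type":"array"}},"required":["increments"]}

```bash
mkdir -p pics; ls
cat > h.py <<'E'
import numpy as np, cv2
from plant import ctrl
def proj(s,P):
    return cv2.projectPoints(np.float64(P).reshape(-1,3),np.array(s['rvec'],float),np.array(s['tvec'],float),np.array(s['intrinsics'],float),None)[0].reshape(-1,2)
def ray(s,uv,z):
    K=np.array(s['intrinsics'],float);R=cv2.Rodrigues(np.array(s['rvec'],float))[0];t=np.array(s['tvec'],float).ravel()
    c=-R.T@t; d=R.T@np.linalg.inv(K)@np.array([uv[0],uv[1],1.]); return c+d*(z-c[2])/d[2]
E
python3 - <<'E'
from h import *
for n in("side","top"):
    s=ctrl.snapshot(n); cv2.imwrite(f"pics/{n}0.png",np.array(s['pixels']))
    for l in["spinner_mid","shaft_tip","hub_mid","fan","tray_floor","bowl_floor","glass_a"]:
        for d in ctrl.search_frame(s,l)[:5]:
            print(n,l,np.round(d['centre'],3),round(d['confidence'],2),proj(s,d['centre'])[0].round())
E
```

```text
pics
side spinner_mid [0.275 0.252 0.035] 0.83 [175. 219.]
side spinner_mid [0.686 0.248 0.047] 0.82 [293. 172.]
side spinner_mid [0.48  0.175 0.153] 0.62 [247. 176.]
side shaft_tip [0.456 0.137 0.065] 0.88 [248. 211.]
side fan [0.455 0.145 0.064] 0.75 [246. 210.]
side tray_floor [ 0.513 -0.199  0.001] 0.91 [336. 295.]
side bowl_floor [ 0.692 -0.014  0.021] 0.59 [345. 222.]
side glass_a [0.519 0.394 0.141] 0.61 [225. 142.]
side glass_a [ 0.518 -0.425  0.142] 0.56 [419. 327.]
top spinner_mid [0.694 0.261 0.05 ] 0.82 [178. 131.]
top spinner_mid [0.676 0.439 0.051] 0.82 [109. 137.]
top spinner_mid [0.283 0.256 0.034] 0.69 [177. 290.]
top spinner_mid [0.48  0.187 0.154] 0.55 [199. 209.]
top shaft_tip [0.491 0.192 0.067] 0.6 [202. 208.]
top hub_mid [0.468 0.183 0.086] 0.57 [205. 217.]
top fan [0.491 0.196 0.067] 0.97 [200. 208.]
top tray_floor [ 0.51  -0.189  0.01 ] 0.61 [348. 204.]
top bowl_floor [ 0.689 -0.028  0.005] 0.78 [288. 138.]
top glass_a [ 0.528 -0.405  0.159] 0.63 [449. 191.]
top glass_a [0.523 0.4   0.164] 0.62 [108. 190.]
```

View pics/top0.png

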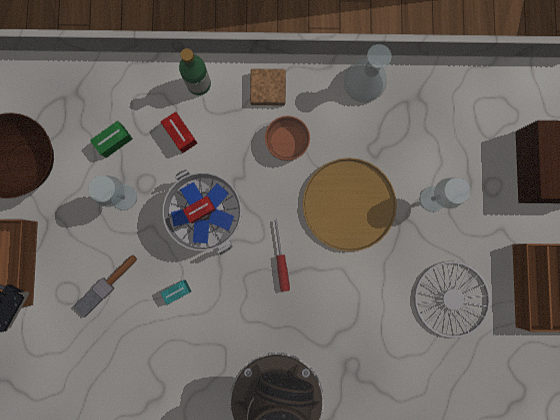

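View pics/side0.png

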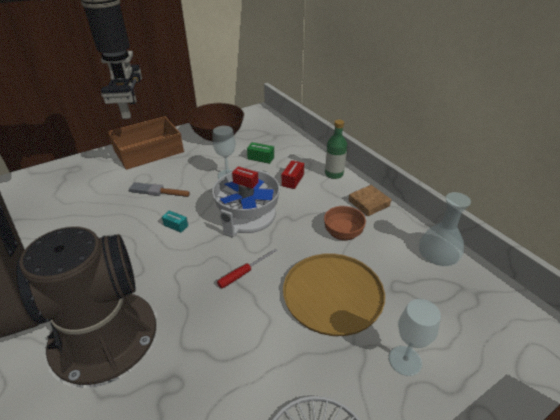

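Candidates for the spinner: red on the hub at top (199,209), loose red (178,131), green (109,137), turquoise (177,290). By the description it is the red one on the hub, provided that is the smaller red. I'll check with a crop and measurements.

Run:
```python
from h import *
ims=[]
for n in("top","side"):
    s=ctrl.snapshot(n); im=np.array(s['pixels']); hsv=cv2.cvtColor(im,cv2.COLOR_BGR2HSV)
    c={'top':(199,209),'side':(246,178)}[n]
    ims.append(cv2.resize(im[c[1]-50:c[1]+50,c[0]-50:c[0]+50],(400,400),interpolation=cv2.INTER_CUBIC))
    red=((hsv[...,0]<8)|(hsv[...,0]>172))&(hsv[...,1]>150)&(hsv[...,2]>60)
    nn,lab,st,ce=cv2.connectedComponentsWithStats(cv2.morphologyEx(red.astype(np.uint8),cv2.MORPH_CLOSE,np.ones((3,3))))
    for i in range(1,nn):
        if st[i,4]>60:
            r=cv2.minAreaRect(np.argwhere(lab==i)[:,::-1].astype(np.float32)); print(n,ce[i].round(1),st[i,4],r)
    print(n,'cam',(-cv2.Rodrigues(np.array(s['rvec']))[0].T@np.array(s['tvec']).ravel()).round(3))
    # white line on the spinner
    if 1:
        m=(hsv[...,1]<110)&(hsv[...,2]>140); 
        w=np.zeros_like(m); w[c[1]-12:c[1]+12,c[0]-16:c[0]+16]=1
        lab=cv2.morphologyEx(red.astype(np.uint8),cv2.MORPH_CLOSE,np.ones((7,7)))
        p=np.argwhere(m&w&(lab>0))[:,::-1]; print('white px',len(p),p.mean(0))
        Q=np.array([ray(s,q,.159) for q in p]); k=Q.mean(0); u,sv,v=np.linalg.svd(Q[:,:2]-k[:2]); print('line centre',k.round(4),'yaw',np.degrees(np.arctan2(v[0,1],v[0,0])),np.ptp((Q[:,:2]-k[:2])@v[0]))
    for l in("tray_floor","bowl_floor","fan"):
        d=ctrl.outline_of(s,l)
        if d:
            q=np.argwhere(d[0]['pixels'])[:,::-1].astype(np.float32); ct=max(cv2.findContours(d[0]['pixels'].astype(np.uint8),0,1)[0],key=len)
            h={'tray_floor':.016,'bowl_floor':.045,'fan':.102}[l]
            P=np.array([ray(s,x[0],h)[:2] for x in ct],np.float32)
            print(n,l,d[0]['confidence'],cv2.minEnclosingCircle(P),cv2.fitEllipse(P))
cv2.imwrite("pics/crop1.png",np.hstack(ims))
```

```text
top [177.4 130.7] 562 ((177.17343139648438, 130.402099609375), (34.201683044433594, 18.423921585083008), 55.784297943115234)
top [198.4 208.9] 364 ((198.3662109375, 208.7547607421875), (15.403077125549316, 28.4917049407959), 61.3895378112793)
top [283.5 273.4] 195 ((282.76153564453125, 272.59234619140625), (35.101829528808594, 7.8141889572143555), 82.87498474121094)
top cam [0.378 0.024 1.285]
white px 6 [197.         209.16666667]
line centre [0.4794 0.1911 0.159 ] yaw 120.37178025259279 0.04280852061631093
top tray_floor 0.82 ((0.5118002891540527, -0.19245731830596924), 0.12592041492462158) ((0.5121268033981323, -0.19197964668273926), (0.24581456184387207, 0.2472892701625824), 159.01344299316406)
top bowl_floor 0.94 ((0.6832499504089355, -0.022913333028554916), 0.06097240746021271) ((0.6827426552772522, -0.022856419906020164), (0.1170414388179779, 0.11936996132135391), 43.89935302734375)
top fan 0.77 ((0.4804324209690094, 0.18735897541046143), 0.1130681037902832) ((0.4809303879737854, 0.18792009353637695), (0.18692274391651154, 0.20408914983272552), 128.02984619140625)
side [292.2 
[... 370 characters left out ...]
am [ 0.06  -0.656  0.8  ]
white px 2 [245.5 171.5]
line centre [0.4834 0.1897 0.159 ] yaw -57.90958365917297 0.03527674315118273
side tray_floor 0.62 ((0.51311194896698, -0.19401851296424866), 0.1307336390018463) ((0.5107018351554871, -0.19204869866371155), (0.24894967675209045, 0.2557354271411896), 125.310302734375)
side bowl_floor 0.6 ((0.6733937859535217, -0.030803095549345016), 0.07641016691923141) ((0.6748626232147217, -0.030665693804621696), (0.11482790857553482, 0.14830441772937775), 136.31166076660156)
side fan 0.81 ((0.4595029950141907, 0.13877052068710327), 0.15124182403087616) ((0.46117720007896423, 0.1502312570810318), (0.16960646212100983, 0.3076534867286682), 150.3795623779297)
```

View pics/crop1.png

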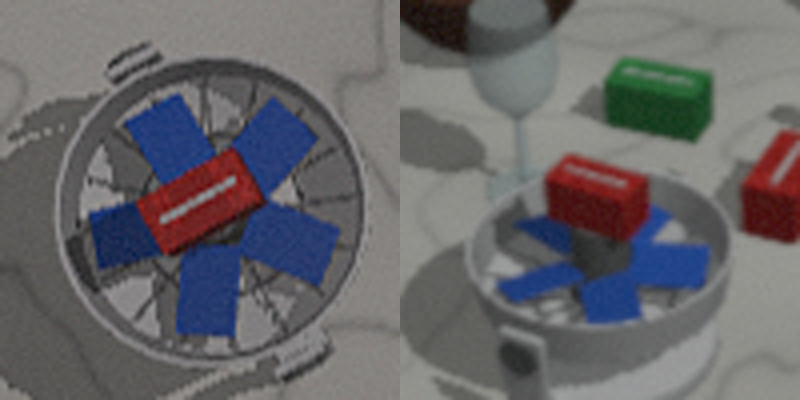

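The crop confirms it: the red on the hub (top px 198,209) measures 28x15 px, against 34x18 px for the loose red that is farther from the camera. So the one on the hub is the smaller and is my target. Next I'll fit its pose precisely.

```bash
cat >> h.py <<'E'
from scipy.optimize import minimize
from scipy.spatial.transform import Rotation
def redmask(s,c,r=22):
    im=np.array(s['pixels']);hsv=cv2.cvtColor(im,cv2.COLOR_BGR2HSV)
    red=((hsv[...,0]<8)|(hsv[...,0]>172))&(hsv[...,1]>130)&(hsv[...,2]>40)
    m=cv2.morphologyEx(red.astype(np.uint8),cv2.MORPH_CLOSE,np.ones((5,5)));w=np.zeros_like(m);cv2.circle(w,tuple(int(v) for v in c),r,1,-1);return m*w
def boxsil(s,x,y,z,yaw):
    c=np.array([[a,b,d] for a in(-33,33) for b in(-18,18) for d in(-18,18)])/1000
    c=c@Rotation.from_euler('z',yaw,degrees=True).as_matrix().T+[x,y,z]
    m=np.zeros((420*8,560*8),np.uint8);cv2.fillConvexPoly(m,np.int32(cv2.convexHull(np.float32(proj(s,c)*8+4)).round()),255)
    return cv2.resize(m,(560,420),interpolation=cv2.INTER_AREA)/255.
E
python3 - <<'E'
from h import *
S={n:ctrl.snapshot(n) for n in("top","side")}
M={'top':redmask(S['top'],(198,209)),'side':redmask(S['side'],(245,177))}
for use in(["top"],["side"],["top","side"]):
    f=lambda p:sum(np.abs(boxsil(S[n],p[0]/1e3,p[1]/1e3,.141,p[2])-M[n]).sum() for n in use)
    r=minimize(f,[481,188,-62],method='Nelder-Mead',options=dict(initial_simplex=[[481,188,-62],[487,188,-62],[481,194,-62],[481,188,-54]]));print(use,r.x.round(1),r.fun)
o=ctrl.get_obs(); print(o['clock'],o['tool_pos'],o['orientation'],o['opening'])
E
```

```text
['top'] [481.5 189.6 -59.4] 46.5921568627451
['side'] [480.6 190.9 -63.6] 60.015686274509804
['top', 'side'] [481.7 189.5 -60.4] 112.39607843137256
1.3 [0.30017291 0.60455651 0.19146088] [-1.79998369e+02 -8.68661102e-04 -1.16403717e+02] 0.08777067846991057
```

>>> carry_out --pt "0 0 0 0 0 60 0" --pt "0 0 0 0 0 120 0" --pt "0 0 -9 45 -100 120 0" --pt "0 0 -17 90 -200 120 0" --pt "0 0 -26 135 -300 120 0" --pt "0 0 -34.6 181 -415 120 0" --pt "0 0 -34.6 181 -415 120 0" --pt "0 0 -34.6 181 -415 120 0" --pt "0 0 -34.6 181 -415 120 0" --pt "0 0 -34.6 181 -415 60 0" --pt "0 0 -34.6 181 -415 10 0" --pt "0 0 -34.6 181 -415 10 0" --pt "0 0 -34.6 181 -415 10 0"

```text
clock: 2.92
tool_pos: [0.4824, 0.1903, 0.2037]
orientation: [-180.0, 0.1, -150.9]
force: [0.8, -0.4, 0.7]
opening: 0.0876
```

>>> carry_out --pt "0 0 0 0 0 -40 0" --pt "0 0 0 0 0 -65 0" --pt "0 0 0 0 0 -73 0" --pt "0 0 0 0 0 -73 0" --pt "0 0 0 0 0 -73 0.7" --pt "0 0 0 0 0 -73 0.7" --pt "0 0 0 0 0 -73 0.7" --pt "0 0 0 0 0 -73 0.7" --pt "0 0 0 0 0 -73 0.7" --pt "0 0 0 0 0 -73 0.7"

```text
clock: 4.18
tool_pos: [0.4812, 0.1895, 0.1284]
orientation: [-180.0, -0.0, -151.0]
force: [-0.4, 0.0, -0.2]
opening: 0.0332
```

>>> carry_out --pt "0 0 0 0 0 0 0.8" --pt "0 0 0 0 0 0 0.8" --pt "0 0 0 0 0 0 0.8"

```text
clock: 4.55
tool_pos: [0.4811, 0.1896, 0.1284]
orientation: [180.0, -0.0, -151.0]
force: [-0.9, -0.2, 0.7]
opening: 0.0181
```

Run:
```python
from h import *
s=ctrl.snapshot("side");im=np.array(s['pixels']);t=ctrl.snapshot("top");jm=np.array(t['pixels'])
cv2.imwrite("pics/crop2.png",np.hstack([cv2.resize(im[110:240,180:310],(400,400),interpolation=cv2.INTER_CUBIC),cv2.resize(jm[145:275,135:265],(400,400),interpolation=cv2.INTER_CUBIC)]))
o=ctrl.get_obs();print(o['opening'],o['force'],o['moment'],o['joint_pos'])
```

```text
0.01739383072665267 [-0.26224758 -0.29081684 -0.00116105] [-9.88115484e-06 -3.74051399e-03  3.15286287e-02] [ 4.32745178e+01  8.70626560e+00 -2.42032846e+01  6.08772898e-04
 -5.70937537e+01 -1.42765668e+01]
```

View pics/crop2.png

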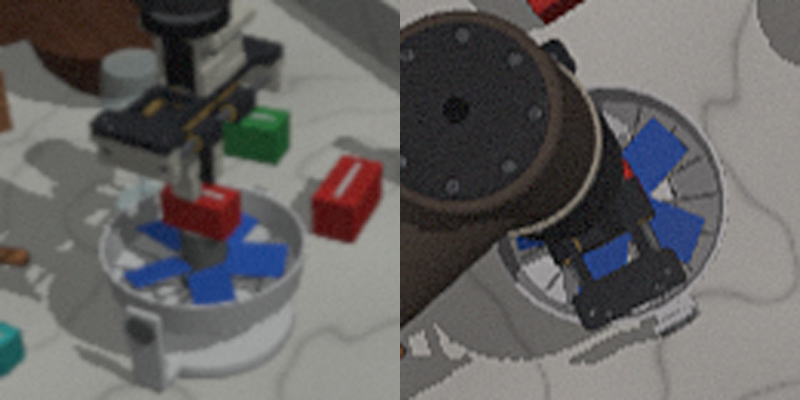

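Run:
```python
from h import *
s=ctrl.snapshot("side");im=np.array(s['pixels'])
P=np.array([[.481,.1895,z] for z in(.128,.147,.159,.175)]);print('tcp,grasp..',proj(s,P).round(1))
x0,y0=215,135
m=redmask(s,(245,177),24)
c=cv2.resize(im[y0:y0+75,x0:x0+75],(600,600),interpolation=cv2.INTER_CUBIC)
c=cv2.convertScaleAbs(c,alpha=1.4,beta=10)
for u,v in proj(s,P): cv2.circle(c,(int((u-x0+.5)*8),int((v-y0+.5)*8)),3,(0,255,255),1)
cv2.imwrite("pics/crop3.png",c)
```

```text
tcp,grasp.. [[245.4 180.8]
 [245.  175.3]
 [244.8 171.8]
 [244.4 167. ]]
```

View pics/crop3.png

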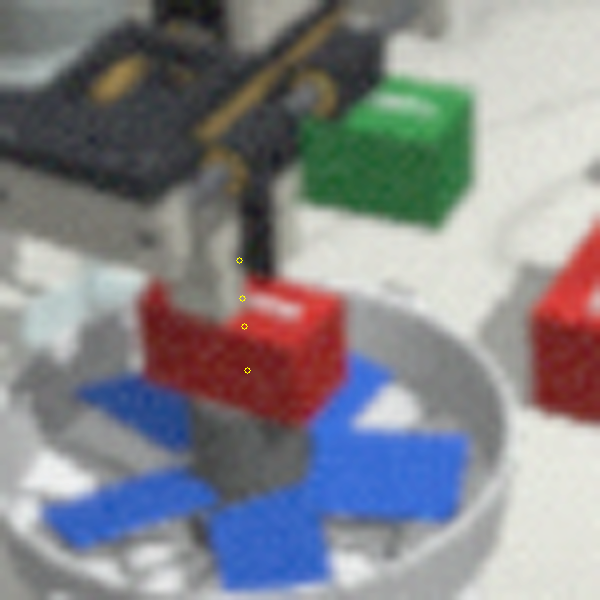

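The finger tip (crop 205,315, which is px 240,174) stands over the spinner's top, although the reported TCP is much lower. I'll compare reported and seen tool positions in the start picture.

Run:
```python
from h import *
print('pinch',ctrl.pinch_z)
s=ctrl.snapshot("side"); o=ctrl.get_obs(); print(o['tool_pos'],o['opening'],o['force'],o['moment'])
R=Rotation.from_euler('xyz',o['orientation'],degrees=True).as_matrix()
for z in(.12,.128,.14,.15,.16,.17): 
    t=np.array([.481,.1895,z]);print(z,[proj(s,t+sg*R[:,0]*.018)[0].round(1) for sg in(-1,1)])
print('start TCP',proj(s,[[.3,.605,.191],[.3,.605,.221]]))
im=cv2.imread("pics/side0.png"); cv2.imwrite("pics/crop4.png",cv2.resize(im[50:150,75:175],(600,600),interpolation=cv2.INTER_CUBIC))
```

```text
pinch 0.0188
[0.4811398  0.18954928 0.12844594] 0.017327897245776748 [-0.33400025  0.44246619 -0.11072998] [0.10477076 0.06122083 0.0009469 ]
0.12 [array([248.9, 179.9]), array([242.2, 186.4])]
0.128 [array([248.7, 177.6]), array([242. , 184.1])]
0.14 [array([248.5, 174.2]), array([241.8, 180.6])]
0.15 [array([248.3, 171.3]), array([241.5, 177.7])]
0.16 [array([248.1, 168.3]), array([241.3, 174.7])]
0.17 [array([247.9, 165.4]), array([241. , 171.8])]
start TCP [[132.83852489 119.65457853]
 [130.5477603  111.02648963]]
```

View pics/crop4.png

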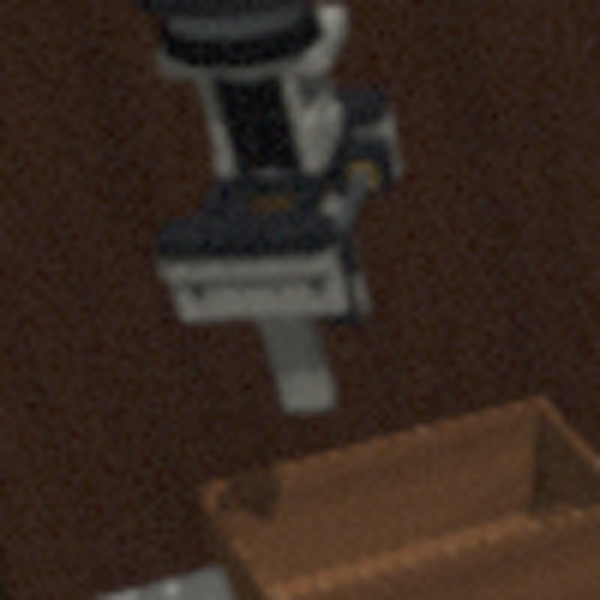

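Run:
```python
from h import *
s=ctrl.snapshot("side")
def body(t,yaw,zs):
    R=Rotation.from_euler('xyz',[180,0,yaw],degrees=True).as_matrix()
    for z in zs:
        print(z,[proj(s,np.array([t[0],t[1],z])+R[:,0]*a+R[:,1]*b)[0].round(1).tolist() for a in(.0965,) for b in(-.039,.039)])
print('start');body((.3,.605),-116.4,(.257,.287))
R=Rotation.from_euler('z',-116.4,degrees=True).as_matrix();print('finger',[proj(s,np.array([.3,.605,.191])+R[:,0]*a)[0] for a in(.044,.065)])
print('now, seen ~(211,157),(234,167)');body((.481,.1895),-151,(.194,.21,.226))
im=np.array(s['pixels']);cv2.imwrite("pics/crop5.png",cv2.resize(im[115:195,190:290],(800,640),interpolation=cv2.INTER_CUBIC)[:600])
```

```text
start
0.257 [[135.5, 113.7], [108.3, 115.1]]
0.287 [[133.0, 104.1], [105.3, 105.5]]
finger [array([130.50536001, 126.16726572]), array([129.34820626, 129.39729052])]
now, seen ~(211,157),(234,167)
0.194 [[236.7, 183.4], [211.7, 175.2]]
0.21 [[236.3, 178.3], [211.0, 170.1]]
0.226 [[235.8, 173.0], [210.3, 164.9]]
```

View pics/crop5.png

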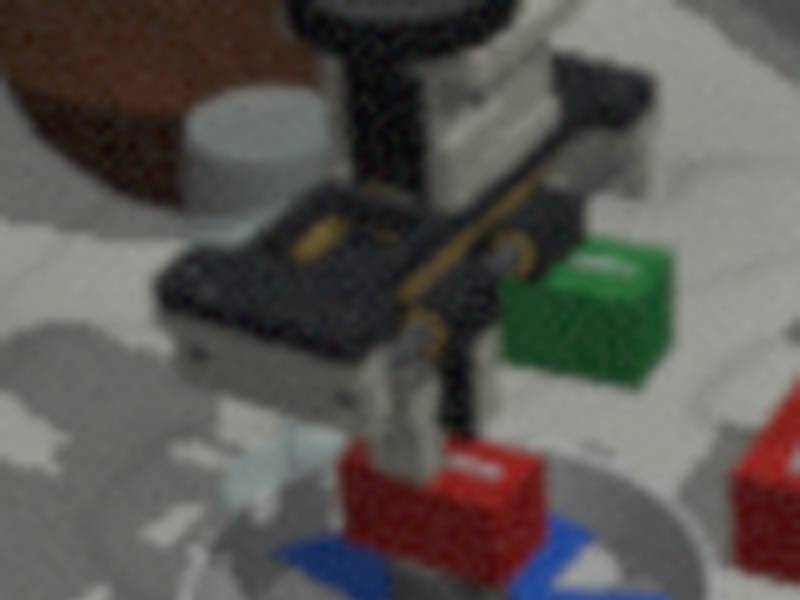

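Run:
```python
from h import *
t=ctrl.snapshot("top")
R=Rotation.from_euler('xyz',[180,0,-151],degrees=True).as_matrix()
for z in(.194,.235,.26):print(z,[proj(t,np.array([.481,.1895,z])+R[:,0]*.0965+R[:,1]*b)[0].round(1).tolist() for b in(-.039,.039)])
print('seen ~(193.5,251.6),(227.6,237.6)')
# what z/xy best explain both side corners and top corners
s=ctrl.snapshot("side")
f=lambda p:np.concatenate([(proj(s,np.array([.481+p[0],.1895+p[1],.194+p[2]])+R[:,0]*.0965+R[:,1]*b)[0]-q) for b,q in((-.039,(235.6,168.8)),(.039,(211.9,161.3)))]+[(proj(t,np.array([.481+p[0],.1895+p[1],.194+p[2]])+R[:,0]*.0965+R[:,1]*b)[0]-q) for b,q in((-.039,(227.6,237.6)),(.039,(193.5,251.6)))])
from scipy.optimize import least_squares
r=least_squares(f,[0,0,.03]);print(r.x.round(4),r.fun.round(1))
```

```text
0.194 [[230.6, 236.2], [200.0, 252.8]]
0.235 [[229.1, 235.6], [197.3, 252.7]]
0.26 [[228.2, 235.1], [195.6, 252.7]]
seen ~(193.5,251.6),(227.6,237.6)
[0.0014 0.0049 0.0403] [-0.5  0.4 -2.3 -0.1 -0.7 -2.7  1.6  0.5]
```

>>> carry_out --pt "0 0 0 0 0 0 0" --pt "0 0 0 0 0 0 0" --pt "0 0 0 0 0 0 0" --pt "0 0 0 0 0 0 0" --pt "0 0 0 0 0 0 0" --pt "0 0 0 0 0 0 0"

```text
clock: 5.65
tool_pos: [0.4811, 0.1896, 0.1285]
orientation: [-180.0, -0.0, -151.0]
force: [-0.5, -0.7, 0.5]
opening: 0.0719
```

The tool is seen about 40 mm higher than reported, in both cameras and already at the start. I'll lower it in guarded steps.

>>> carry_out --pt "0 0 0 0 0 0 0" --pt "0 0 0 0 0 0 0" --pt "0 0 0 0 0 -5 0" --pt "0 0 0 0 0 -10 0" --pt "0 0 0 0 0 -15 0" --pt "0 0 0 0 0 -20 0" --pt "0 0 0 0 0 -25 0" --pt "0 0 0 0 0 -30 0" --pt "0 0 0 0 0 -30 0"

```text
clock: 6.78
tool_pos: [0.4809, 0.1894, 0.098]
orientation: [-180.0, -0.0, -151.0]
force: [0.6, 0.6, 0.2]
opening: 0.0876
```

>>> carry_out --pt "0 0 0 0 0 0 0.7" --pt "0 0 0 0 0 0 0.7" --pt "0 0 0 0 0 0 0.7" --pt "0 0 0 0 0 0 0.7" --pt "0 0 0 0 0 0 0.7" --pt "0 0 0 0 0 0 0.7" --pt "0 0 0 0 0 0 0.7" --pt "0 0 0 0 0 0 0.7"

```text
clock: 7.78
tool_pos: [0.4812, 0.1896, 0.0985]
orientation: [-180.0, 0.0, -151.0]
force: [0.4, 0.0, 0.2]
opening: 0.0359
```

Run:
```python
from h import *
s=ctrl.snapshot("side");im=np.array(s['pixels'])
o=ctrl.get_obs();print(o['opening'],o['force'],o['moment'],o['joint_pos'])
cv2.imwrite("pics/crop6.png",cv2.resize(im[125:200,200:300],(800,600),interpolation=cv2.INTER_CUBIC))
```

```text
0.035674210814763754 [0.65017643 0.1723177  0.59763182] [ 0.06841997 -0.1595183  -0.00417182] [ 4.32728034e+01  1.05143389e+01 -2.64316603e+01  3.08982146e-03
 -5.30438146e+01 -1.42764441e+01]
```

View pics/crop6.png

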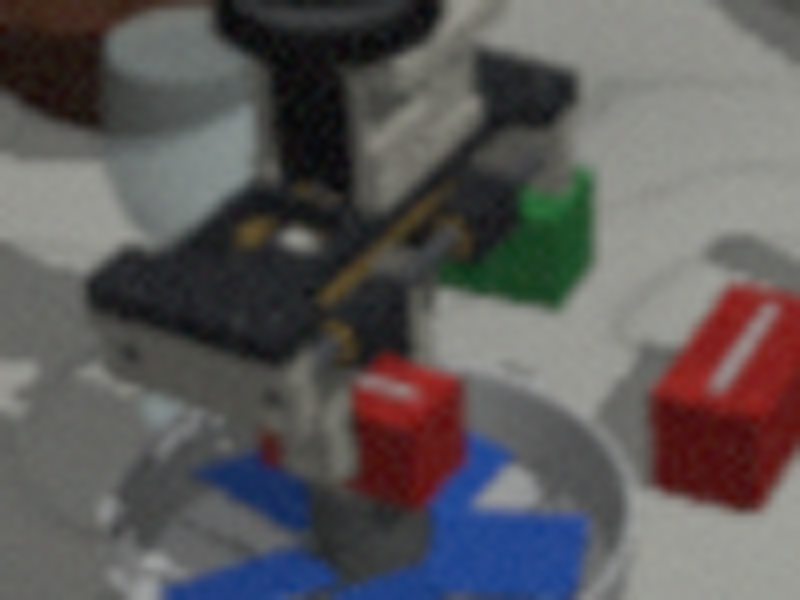

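>>> carry_out --pt "0 0 0 0 0 0 0" --pt "0 0 0 0 0 0 0" --pt "0 0 0 0 0 0 0" --pt "0 0 0 0 0 40 0" --pt "0 0 10 0 0 45 0" --pt "0 0 20 0 0 45 0" --pt "0 0 30 0 0 45 0" --pt "0 0 40 0 0 45 0" --pt "0 0 50 0 0 45 0" --pt "0 0 60 0 0 45 0" --pt "0 0 70 0 0 45 0" --pt "0 0 80 0 0 45 0" --pt "0 0 90 0 0 45 0"

```text
clock: 9.45
tool_pos: [0.4811, 0.1896, 0.1434]
orientation: [180.0, 0.0, -60.7]
force: [-0.0, -0.4, 0.1]
opening: 0.088
```

>>> carry_out --pt "0 0 10 0 0 0 0" --pt "0 0 20 0 0 0 0" --pt "0 0 30 0 0 0 0" --pt "0 0 40 0 0 0 0" --pt "0 0 50 0 0 0 0" --pt "0 0 60 0 0 0 0" --pt "0 0 70 0 0 0 0" --pt "0 0 80 0 0 0 0" --pt "0 0 90 0 0 0 0" --pt "0 0 90 0 0 0 0" --pt "0 0 90 0 0 -25 0" --pt "0 0 90 0 0 -44 0" --pt "0 0 90 0 0 -44 0" --pt "0 0 90 0 0 -44 0.7" --pt "0 0 90 0 0 -44 0.7" --pt "0 0 90 0 0 -44 0.7" --pt "0 0 90 0 0 -44 0.7" --pt "0 0 90 0 0 -44 0.7" --pt "0 0 90 0 0 -44 0.7" --pt "0 0 90 0 0 -44 0.7"

```text
clock: 11.95
tool_pos: [0.4812, 0.1896, 0.0995]
orientation: [180.0, -0.0, 29.0]
force: [-1.3, -0.5, 0.1]
opening: 0.0361
```

Run:
```python
from h import *
o=ctrl.get_obs();print(o['clock'],o['tool_pos'],o['orientation'],o['opening'],o['force'],o['moment'],o['joint_pos'])
```

```text
11.95 [0.48117736 0.18960183 0.09950109] [ 1.79999578e+02 -2.54935197e-03  2.89978959e+01] 0.036050316467372785 [-1.3014124  -0.50603093  0.09034581] [-0.03708071 -0.15635547  0.02958457] [ 4.32754546e+01  1.04503090e+01 -2.63612767e+01  1.29556883e-03
 -5.31860476e+01  1.65721665e+02]
```

>>> carry_out --pt "0 0 -8 0 0 0.3 0.7" --pt "0 0 -16 0 0 0.8 0.7" --pt "0 0 -24 0 0 1.3 0.7" --pt "0 0 -32 0 0 1.9 0.7" --pt "0 0 -40 0 0 2.5 0.7" --pt "0 0 -48 0 0 3 0.7" --pt "0 0 -48 0 0 3 0.7"

```text
clock: 12.82
tool_pos: [0.4811, 0.1896, 0.1024]
orientation: [180.0, 0.0, -19.0]
force: [-0.7, 0.4, 0.6]
opening: 0.0361
```

Run:
```python
from h import *
o=ctrl.get_obs();print(o['clock'],o['tool_pos'],o['orientation'],o['opening'],o['force'],o['moment'])
```

```text
12.825 [0.48109891 0.18955785 0.10243049] [ 1.79997532e+02  6.05177011e-03 -1.89521184e+01] 0.03612274195199379 [-0.66643292  0.38540796  0.55341417] [0.02203765 0.04740643 0.00471041]
```

>>> carry_out --pt "0 0 -10 0 0 0.7 0.7" --pt "0 0 -20 0 0 1.4 0.7" --pt "0 0 -30 0 0 2.2 0.7" --pt "0 0 -40 0 0 2.9 0.7" --pt "0 0 -50 0 0 3.6 0.7" --pt "0 0 -60 0 0 4.3 0.7" --pt "0 0 -70 0 0 5.0 0.7" --pt "0 0 -80 0 0 5.8 0.7" --pt "0 0 -90 0 0 6.5 0.7" --pt "0 0 -100 0 0 7.2 0.7" --pt "0 0 -110 0 0 7.9 0.7" --pt "0 0 -116 0 0 8.3 0.7" --pt "0 0 -120 0 0 8.6 0.7" --pt "0 0 -120 0 0 8.6 0.7"

```text
clock: 14.58
tool_pos: [0.4813, 0.1897, 0.1112]
orientation: [-180.0, 0.0, -138.8]
force: [0.2, 0.2, 0.1]
opening: 0.0362
```

>>> carry_out --pt "0 0 0 0 0 1 0.7" --pt "0 0 0 0 0 2 0.7" --pt "0 0 0 0 0 3 0.7" --pt "0 0 0 0 0 4 0.7"

```text
clock: 15.08
tool_pos: [0.481, 0.1895, 0.1151]
orientation: [180.0, -0.0, -139.0]
force: [-0.0, -0.1, -2.5]
opening: 0.0356
```

>>> carry_out --pt "0 0 0 0 0 5 0.7" --pt "0 0 0 0 0 12 0.7" --pt "0 0 0 0 0 22 0.7" --pt "0 0 0 0 0 40 0.7" --pt "0 0 0 0 0 70 0.7" --pt "0 0 0 0 0 70 0.7"

```text
clock: 15.82
tool_pos: [0.4826, 0.1905, 0.1881]
orientation: [-180.0, 0.3, -139.0]
force: [0.3, 0.9, -0.8]
opening: 0.0359
```

Run:
```python
from h import *
o=ctrl.get_obs();print(o['clock'],o['tool_pos'],o['orientation'],o['opening'],o['force'],o['moment'],o['joint_pos'])
s=ctrl.snapshot("side");im=np.array(s['pixels'])
cv2.imwrite("pics/crop7.png",cv2.resize(im[90:240,180:380],(800,600),interpolation=cv2.INTER_CUBIC))
```

```text
15.825 [0.48257085 0.19048808 0.18813252] [-179.9676943     0.28685793 -138.97854874] 0.035944196106005015 [ 0.2949737   0.92285072 -0.7828896 ] [ 0.05566371 -0.02822552 -0.03665049] [ 4.32750453e+01  5.70558319e+00 -1.93451091e+01  4.81964917e-02
 -6.46639498e+01 -2.27419102e+00]
```

View pics/crop7.png

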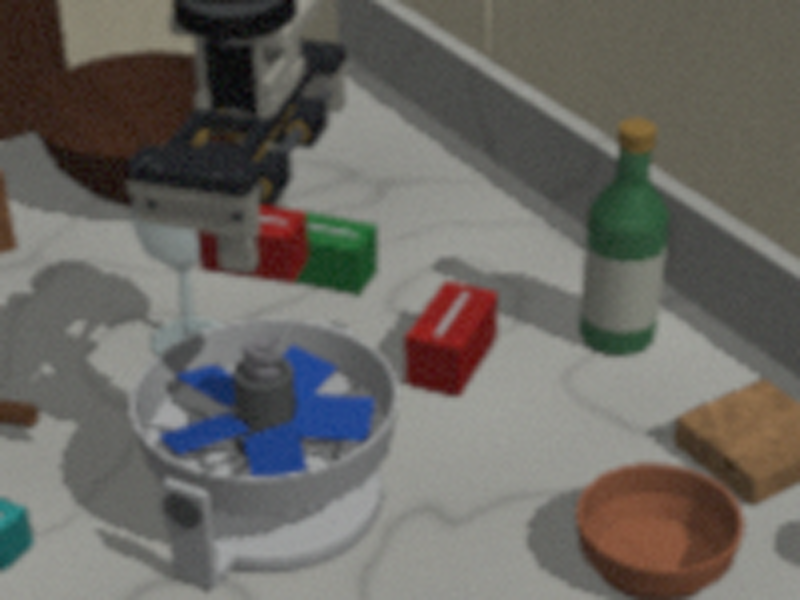

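Spinner is off the shaft and held. Bowl next.

>>> carry_out --pt "0 0 0 40 -43 20 0.7" --pt "0 0 0 80 -86 20 0.7" --pt "0 0 0 121 -128 10 0.7" --pt "0 0 0 162 -171 0 0.7" --pt "0 0 0 202 -214 -20 0.7" --pt "0 0 0 202 -214 -70 0.7" --pt "0 0 0 202 -214 -120 0.7" --pt "0 0 0 202 -214 -130 0.7" --pt "0 0 0 202 -214 -130 0.7" --pt "0 0 0 202 -214 -130 0.7"

```text
clock: 17.12
tool_pos: [0.6848, -0.024, 0.0577]
orientation: [-179.9, 0.2, -139.0]
force: [0.5, -0.0, -0.2]
opening: 0.0361
```

Run:
```python
from h import *
o=ctrl.get_obs();print(o['clock'],o['tool_pos'],o['orientation'],o['opening'],o['force'])
t=ctrl.snapshot("top");s=ctrl.snapshot("side")
for n,q in(("top",t),("side",s)):
    for l in("spinner_mid","bowl_floor","hub_mid"):
        for d in ctrl.search_frame(q,l)[:4]: print(n,l,np.round(d['centre'],3),round(d['confidence'],2),proj(q,d['centre'])[0].round())
im=np.array(s['pixels']);cv2.imwrite("pics/crop8.png",cv2.resize(im[130:280,260:460],(800,600),interpolation=cv2.INTER_CUBIC))
```

```text
17.125 [ 0.68480938 -0.023963    0.05765703] [-1.79876000e+02  1.71496164e-01 -1.38953343e+02] 0.03605425659157381 [ 0.50217856 -0.04160117 -0.17817877]
top spinner_mid [0.676 0.44  0.051] 0.84 [109. 137.]
top spinner_mid [0.277 0.284 0.038] 0.44 [166. 292.]
top bowl_floor [0.667 0.001 0.008] 0.73 [277. 146.]
top bowl_floor [0.524 0.404 0.165] 0.36 [106. 189.]
side spinner_mid [0.674 0.435 0.038] 0.9 [261. 151.]
side spinner_mid [0.278 0.252 0.033] 0.74 [176. 219.]
side spinner_mid [0.687 0.248 0.05 ] 0.65 [293. 172.]
side bowl_floor [ 0.688 -0.019  0.019] 0.84 [344. 224.]
side hub_mid [0.476 0.173 0.09 ] 0.97 [247. 195.]
```

View pics/crop8.png

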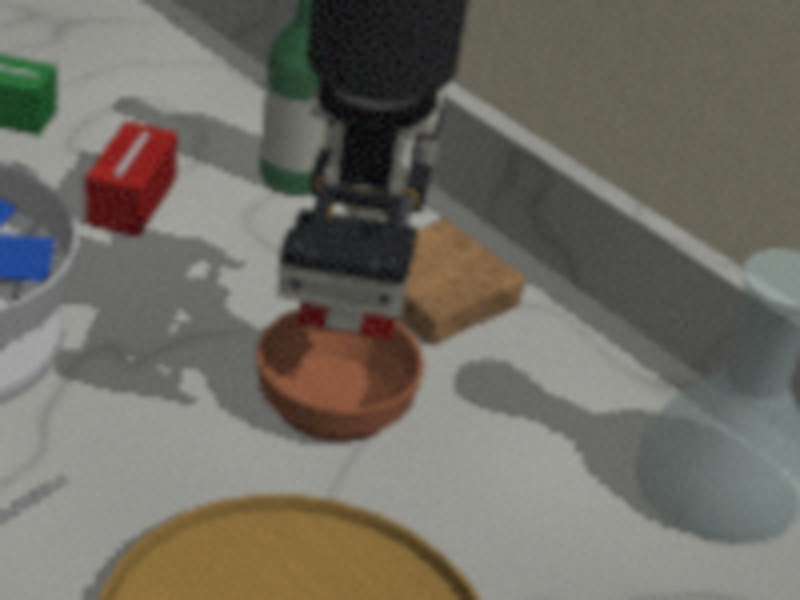

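Run:
```python
from h import *
s=ctrl.snapshot("side")
print([proj(s,[.683-.0136,-.024-.0118,z])[0].round(1) for z in(.082,.012)],proj(s,[[.683,-.024,.005],[.683,-.024,.045]]).round(1), 'seen near bottom 346.7,213.7; rim ellipse centre',260+340/4,130+362/4)
print(ray(s,(346.7,213.7),.082))
```

```text
[array([345.6, 212.7]), array([343.1, 231.2])] [[343.9 229. ]
 [345.3 218.7]] seen near bottom 346.7,213.7; rim ellipse centre 345.0 220.5
[ 0.66904753 -0.04088082  0.082     ]
```

>>> carry_out --pt "0 0 0 -1 3 -25 0.7" --pt "0 0 0 -1 3 -45 0.7" --pt "0 0 0 -1 3 -58 0.7" --pt "0 0 0 -1 3 -66 0.7" --pt "0 0 0 -1 3 -66 0.7" --pt "0 0 0 -1 3 -66 0.7"

```text
clock: 18.32
tool_pos: [0.6827, -0.0214, -0.0102]
orientation: [-180.0, 0.0, -139.0]
force: [0.4, 0.9, -1.0]
opening: 0.0357
```

>>> carry_out --pt "0 0 0 0 0 0 0.47" --pt "0 0 0 0 0 0 0.47" --pt "0 0 0 0 0 0 0.47" --pt "0 0 0 0 0 0 0.47" --pt "0 0 0 0 0 20 0.47" --pt "0 0 0 0 0 50 0.47" --pt "0 0 0 0 0 100 0.3" --pt "0 0 0 0 0 160 0" --pt "0 0 0 0 0 220 0" --pt "0 0 0 0 0 220 0"

```text
clock: 19.58
tool_pos: [0.6852, -0.0214, 0.2159]
orientation: [-179.6, 0.5, -139.0]
force: [-0.1, 0.7, -0.9]
opening: 0.081
```

Run:
```python
from h import *
o=ctrl.get_obs();print(o['clock'],o['tool_pos'],o['orientation'],o['opening'],o['force'],o['joint_pos'])
t=ctrl.snapshot("top");s=ctrl.snapshot("side")
for n,q in(("top",t),("side",s)):
    for l in("spinner_mid","bowl_floor","hub_mid","tray_floor","glass_a"):
        for d in ctrl.search_frame(q,l)[:4]: print(n,l,np.round(d['centre'],3),round(d['confidence'],2),proj(q,d['centre'])[0].round())
im=np.array(s['pixels']);c1=cv2.resize(im[190:260,300:390],(400,311),interpolation=cv2.INTER_CUBIC)
c2=cv2.resize(np.array(t['pixels'])[155:265,145:255],(400,311),interpolation=cv2.INTER_CUBIC)
cv2.imwrite("pics/crop9.png",np.hstack([c1,c2]))
```

```text
19.575 [ 0.68522047 -0.0213694   0.21586398] [-179.64416447    0.49993498 -138.97253517] 0.08101321847879217 [-0.10115716  0.68430874 -0.94354271] [ 14.52026313  20.39981547   3.59811393   0.09988321 -72.59213249
  26.47627118]
top spinner_mid [ 0.679 -0.018  0.038] 0.82 [285. 139.]
top spinner_mid [0.678 0.437 0.051] 0.58 [110. 136.]
top spinner_mid [0.27  0.286 0.036] 0.48 [165. 295.]
top bowl_floor [ 0.678 -0.006  0.008] 0.78 [280. 142.]
top tray_floor [ 0.512 -0.192  0.008] 0.92 [349. 204.]
top glass_a [0.522 0.403 0.166] 0.86 [106. 190.]
top glass_a [ 0.525 -0.406  0.158] 0.79 [449. 192.]
side spinner_mid [0.277 0.251 0.031] 0.93 [176. 220.]
side spinner_mid [0.674 0.431 0.036] 0.9 [262. 152.]
side spinner_mid [ 0.675 -0.03   0.044] 0.76 [344. 221.]
side spinner_mid [0.686 0.25  0.047] 0.7 [293. 172.]
side bowl_floor [ 0.686 -0.028  0.033] 0.63 [347. 222.]
side hub_mid [0.48  0.172 0.088] 0.69 [249. 195.]
side tray_floor [ 0.512 -0.201  0.   ] 0.85 [336. 296.]
side glass_a [ 0.52  -0.427  0.143] 0.97 [421. 327.]
side glass_a [0.519 0.392 0.143] 0.63 [225. 142.]
```

View pics/crop9.png

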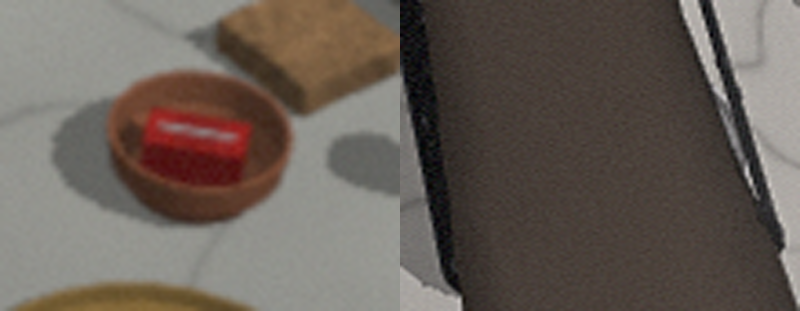

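The left crop shows the spinner flat in the bowl (side px about 344,221). Next is the blade: go back over the shaft and lower in guarded steps.

>>> carry_out --pt "0 0 0 -40 42 0 0" --pt "0 0 0 -80 84 0 0" --pt "0 0 0 -120 126 0 0" --pt "0 0 0 -160 168 0 0" --pt "0 0 0 -201 211 0 0" --pt "0 0 0 -201 211 0 0" --pt "0 0 0 -201 211 0 0" --pt "0 0 0 -201 211 -50 0" --pt "0 0 0 -201 211 -90 0" --pt "0 0 0 -201 211 -115 0" --pt "0 0 0 -201 211 -125 0" --pt "0 0 0 -201 211 -132 0" --pt "0 0 0 -201 211 -132 0"

```text
clock: 21.8
tool_pos: [0.4816, 0.1894, 0.0773]
orientation: [-180.0, 0.0, -139.0]
force: [-0.6, 0.2, 0.6]
opening: 0.0876
```

>>> carry_out --pt "0 0 0 0 0 -4 0" --pt "0 0 0 0 0 -8 0" --pt "0 0 0 0 0 -12 0" --pt "0 0 0 0 0 -15 0" --pt "0 0 0 0 0 -15 0"

```text
clock: 22.42
tool_pos: [0.481, 0.1895, 0.0618]
orientation: [-180.0, -0.0, -139.0]
force: [0.7, 0.2, 0.8]
opening: 0.0876
```

Run:
```python
from h import *
o=ctrl.get_obs();print(o['clock'],o['tool_pos'],o['orientation'],o['opening'],o['force'],o['moment'],o['joint_pos'])
```

```text
22.425 [0.48101119 0.18949761 0.0617858 ] [-1.79999555e+02 -2.88914296e-02 -1.38997703e+02] 0.08759920406003616 [0.71640609 0.1735338  0.79317613] [ 0.04553221 -0.040812   -0.02269253] [ 4.32784969e+01  1.30256048e+01 -2.89382256e+01 -9.44862958e-04
 -4.80650560e+01 -2.27556836e+00]
```

>>> carry_out --pt "0 0 0 0 0 0 0.65" --pt "0 0 0 0 0 0 0.65" --pt "0 0 0 0 0 0 0.65" --pt "0 0 0 0 0 0 0.65" --pt "0 0 0 0 0 0 0.65" --pt "0 0 0 0 0 0 0.65" --pt "0 0 0 0 0 0 0.65"

```text
clock: 23.3
tool_pos: [0.4813, 0.1897, 0.0621]
orientation: [-180.0, 0.0, -139.0]
force: [0.1, 0.9, 0.8]
opening: 0.0432
```

>>> carry_out --pt "0 0 0 0 0 5 0.65" --pt "0 0 0 0 0 15 0.65" --pt "0 0 0 0 0 25 0.65" --pt "0 0 0 0 0 40 0.65" --pt "0 0 0 0 0 55 0.65" --pt "0 0 0 0 0 70 0.65" --pt "0 0 0 0 0 85 0.65" --pt "0 0 0 0 0 105 0.65" --pt "0 0 0 0 0 120 0.65" --pt "0 0 0 0 0 120 0.65"

```text
clock: 24.55
tool_pos: [0.4818, 0.1901, 0.1834]
orientation: [-180.0, 0.1, -139.0]
force: [0.4, 0.3, -1.4]
opening: 0.0431
```

Run:
```python
from h import *
o=ctrl.get_obs();print(o['clock'],o['tool_pos'],o['orientation'],o['opening'],o['force'],o['moment'])
s=ctrl.snapshot("side");im=np.array(s['pixels'])
for d in ctrl.search_frame(s,"hub_mid")[:4]: print(np.round(d['centre'],3),round(d['confidence'],2),proj(s,d['centre'])[0].round())
hsv=cv2.cvtColor(im,cv2.COLOR_BGR2HSV); m=((abs(hsv[...,0].astype(int)-115)<12)&(hsv[...,1]>150)).astype(np.uint8)
p=np.argwhere(m)[:,::-1]; print(len(p),p.min(0),p.max(0))
# predicted blade disc extent for hub axis at (.481,.1895), blade top z = .092+.12
a=np.linspace(0,6.28,60);q=proj(s,np.c_[.481+.08*np.cos(a),.1895+.08*np.sin(a),0*a+.212]);print(q.min(0),q.max(0))
```

```text
24.55 [0.48176257 0.19006387 0.18337709] [-1.79996244e+02  1.39607732e-01 -1.38995618e+02] 0.04312585479276297 [ 0.44556854  0.32936159 -1.43029541] [ 0.03043479 -0.02137929  0.04462404]
[0.485 0.17  0.21 ] 0.77 [248. 159.]
540 [217 143] [272 175]
[213.97142253 140.67440499] [272.9508612  172.32799244]
```

>>> carry_out --pt "0 0 0 3 -40 0 0.65" --pt "0 0 0 7 -85 0 0.65" --pt "0 0 0 11 -130 0 0.65" --pt "0 0 0 15 -180 0 0.65" --pt "0 0 0 19 -230 0 0.65" --pt "0 0 0 23 -280 0 0.65" --pt "0 0 0 27 -330 0 0.65" --pt "0 0 0 31 -365 0 0.65" --pt "0 0 0 31 -382 0 0.65" --pt "0 0 0 31 -382 -20 0.65" --pt "0 0 0 31 -382 -60 0.65" --pt "0 0 0 31 -382 -100 0.65" --pt "0 0 0 31 -382 -130 0.65" --pt "0 0 0 31 -382 -150 0.65" --pt "0 0 0 31 -382 -160 0.65" --pt "0 0 0 31 -382 -160 0.65"

```text
clock: 26.65
tool_pos: [0.5117, -0.1921, 0.0215]
orientation: [179.9, -0.1, -139.0]
force: [0.5, 0.7, -1.2]
opening: 0.0435
```

Run:
```python
from h import *
o=ctrl.get_obs();print(o['clock'],o['tool_pos'],o['orientation'],o['opening'],o['force'],o['moment'])
s=ctrl.snapshot("side");im=np.array(s['pixels'])
for d in ctrl.search_frame(s,"hub_mid")[:4]: print(np.round(d['centre'],3),round(d['confidence'],2),proj(s,d['centre'])[0].round())
hsv=cv2.cvtColor(im,cv2.COLOR_BGR2HSV); m=((abs(hsv[...,0].astype(int)-115)<12)&(hsv[...,1]>150)).astype(np.uint8)
p=np.argwhere(m)[:,::-1]; print(len(p),p.min(0),p.max(0))
a=np.linspace(0,6.28,60)
for z in(.042,.052):q=proj(s,np.c_[.512+.08*np.cos(a),-.192+.08*np.sin(a),0*a+z]);print(z,q.min(0),q.max(0))
```

```text
26.65 [ 0.51172081 -0.19213865  0.02150353] [ 1.79942045e+02 -6.27784062e-02 -1.38980491e+02] 0.04351965977679776 [ 0.48721745  0.67976201 -1.15616264] [ 0.02617628  0.01048897 -0.00680121]
[ 0.495 -0.228  0.048] 0.8 [339. 294.]
697 [305 265] [366 310]
0.042 [302.02050818 258.76902163] [368.50038147 310.23058077]
0.052 [302.15069246 256.07271212] [369.0851137  307.54412462]
```

>>> carry_out --pt "0 0 0 0 0 -8 0.65" --pt "0 0 0 0 0 -15 0.65" --pt "0 0 0 0 0 -20 0.65" --pt "0 0 0 0 0 -24 0.65" --pt "0 0 0 0 0 -26 0.65" --pt "0 0 0 0 0 -28 0.65" --pt "0 0 0 0 0 -28 0.65" --pt "0 0 0 0 0 -28 0.65"

```text
clock: 27.75
tool_pos: [0.5122, -0.1924, -0.0058]
orientation: [-180.0, 0.0, -139.0]
force: [0.2, 0.7, -1.0]
opening: 0.043
```

>>> carry_out --pt "0 0 0 0 0 -1 0.65" --pt "0 0 0 0 0 -2 0.65" --pt "0 0 0 0 0 -2 0.65"

```text
clock: 28.12
tool_pos: [0.5122, -0.1924, -0.0078]
orientation: [-180.0, 0.0, -139.0]
force: [-0.1, 0.9, 0.5]
opening: 0.0431
```

>>> carry_out --pt "0 0 0 0 0 -0.5 0.65" --pt "0 0 0 0 0 -1 0.65" --pt "0 0 0 0 0 -1 0.65" --pt "0 0 0 0 0 -1 0.65"

```text
clock: 28.62
tool_pos: [0.5123, -0.1925, -0.008]
orientation: [-180.0, 0.0, -139.0]
force: [-3.3, 2.5, 10.2]
opening: 0.0433
```

Contact: the blade is on the floor, with 10 N on the tool. Releasing and retreating.

>>> carry_out --pt "0 0 0 0 0 0.5 0.65" --pt "0 0 0 0 0 0.5 0.65" --pt "0 0 0 0 0 0.5 0.3" --pt "0 0 0 0 0 0.5 0" --pt "0 0 0 0 0 0.5 0" --pt "0 0 0 0 0 0.5 0" --pt "0 0 0 0 0 0.5 0" --pt "0 0 0 0 0 0.5 0" --pt "0 0 0 0 0 30 0" --pt "0 0 0 0 0 90 0" --pt "0 0 0 0 0 150 0" --pt "0 0 0 0 0 210 0" --pt "0 0 0 0 60 230 0" --pt "0 0 0 0 120 230 0" --pt "0 0 0 0 180 230 0" --pt "0 0 0 0 200 230 0" --pt "0 0 0 0 200 230 0" --pt "0 0 0 0 200 230 0"

```text
clock: 30.88
tool_pos: [0.512, 0.0072, 0.221]
orientation: [180.0, -0.0, -139.0]
force: [-0.4, -1.1, -0.2]
opening: 0.0877
```

Run:
```python
from h import *
o=ctrl.get_obs();print(o['clock'],o['tool_pos'],o['opening'],o['force'])
t=ctrl.snapshot("top");s=ctrl.snapshot("side")
for n,q in(("top",t),("side",s)):
    for l in("spinner_mid","bowl_floor","hub_mid","tray_floor","glass_a"):
        for d in ctrl.search_frame(q,l)[:4]: print(n,l,np.round(d['centre'],3),round(d['confidence'],2),proj(q,d['centre'])[0].round())
cv2.imwrite("pics/fin.png",np.hstack([cv2.resize(np.array(s['pixels'])[180:410,260:490],(400,400)),cv2.resize(np.array(t['pixels'])[100:280,260:440],(400,400))]))
```

```text
30.875 [0.51202835 0.00717502 0.22102297] 0.08766035899877785 [-0.35609517 -1.07096815 -0.23054467]
top spinner_mid [0.692 0.257 0.05 ] 0.92 [180. 132.]
top spinner_mid [0.677 0.438 0.052] 0.61 [110. 136.]
top hub_mid [ 0.501 -0.191  0.021] 0.71 [349. 207.]
top tray_floor [ 0.522 -0.199  0.01 ] 0.94 [352. 200.]
top glass_a [0.539 0.415 0.173] 0.76 [100. 182.]
top glass_a [ 0.525 -0.402  0.159] 0.65 [448. 192.]
side spinner_mid [ 0.678 -0.03   0.043] 0.72 [345. 221.]
side spinner_mid [0.69  0.239 0.035] 0.69 [295. 176.]
side spinner_mid [0.277 0.25  0.036] 0.58 [175. 219.]
side spinner_mid [0.658 0.451 0.038] 0.5 [255. 150.]
side bowl_floor [ 0.685 -0.024  0.029] 0.9 [345. 222.]
side bowl_floor [ 0.678 -0.032  0.041] 0.31 [345. 222.]
side hub_mid [ 0.504 -0.204  0.02 ] 0.9 [335. 293.]
side tray_floor [ 0.502 -0.208 -0.001] 0.96 [334. 300.]
side glass_a [ 0.516 -0.423  0.145] 0.96 [418. 326.]
side glass_a [0.519 0.392 0.144] 0.88 [225. 142.]
```

View pics/fin.png

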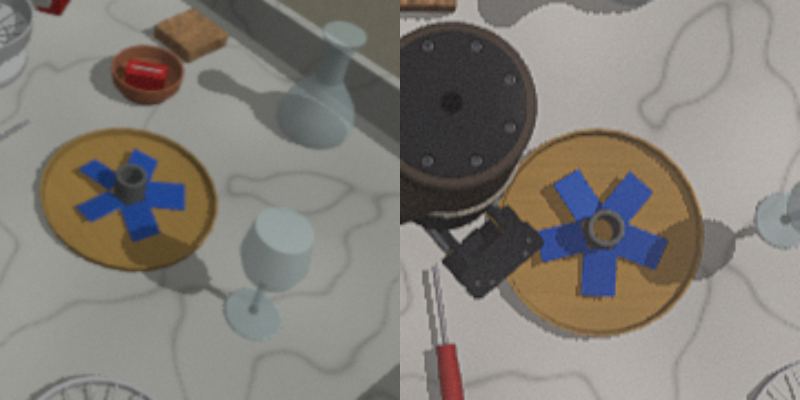

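The blade lies flat and centred in the tray (hub at about crop 603,229, tray centre about 601,232). The spinner is in the bowl and the glass beside the tray is standing. Handing in.

```bash
python3 -c "
from plant import ctrl
print(ctrl.close_job())"
```

```text
the job is handed in; nothing more can be done
None
```

The fan is stripped: the red spinner is in the copper bowl and the blade lies hub up in the middle of the brass tray. I handed the job in at about 31 s; it reported no verdict.

**What I did:** I turned the spinner about 168° clockwise and lifted it off. I lowered it into the bowl and released it. I then lifted the blade about 120 mm by its hub and lowered it until it touched the tray floor (10 N on the tool). I eased off 0.5 mm, opened the gripper and moved clear.

**Last checks:**
- **Spinner:** the side view shows it inside the bowl, about 9 mm from the bowl's centre in that view. The arm hid the bowl from the top camera.
- **Blade:** it looks flat, with its hub within a few mm of the tray centre by eye.
- **Glasses:** both are standing. One top-view reading put the far glass (behind the fan) about 20 mm off, but the side view had it unmoved and nothing came near it. The rest were within about 5 mm of the start.
- **Gripper:** open, away from everything, with about 1 N on the force reading, which is noise level.

**What disagreed:**
- **Tool height:** the cameras show the fingertips about 40 mm above the reported position, and did so from the start. My first close on the spinner therefore met only air above it. I worked from the measured offset after that, and the grip openings (36 mm and 43 mm) and contact forces agreed with it.
- **Detectors:** their positions for the tray and bowl varied by 10–20 mm between views, so I relied on outlines and the pictures instead.

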